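Pill organiser onto the pull-out bedside leaf

ROBOT

A 6-joint arm with a two-finger parallel gripper is mounted at the origin on the work surface. World frame = base frame: x ahead of the robot, y to its left, z up, the work surface at z = 0. Lengths are in mm, angles in rad, forces in N, time in s.
With the tool pointing down it reaches from about 425 to 950 mm from the base axis. Payload 3.5 kg.
Tool frame: the origin (TCP) lies on the centre line of the jaws, within the pads' length; the fingertips stand 22 mm ahead of it and the grasp point (between the pads) lies 3 mm ahead of it; z points along the fingers, y is the line along which they close (so a half turn about z gives the same grasp; the last joint's range is limited). The gripper opens to 85 mm and grips with 20 to 120 N. Pads are 22 mm wide; open, the fingers measure 114 mm over their backs; the gripper's body (76 mm by 85 mm) begins 54 mm behind the grasp point. The pads swing forward as they close: fully open they stand 13 mm farther back than shut.
Start: joints at [1.17, 0.286, 1.577, -0, 1.279, -0.15], TCP at [167.484, 653.877, 253.325] pointing down, gripper open.
Joint ranges: [-2.77, 2.77], [-0.9, 2.22], [0.21, 2.48], [-1.53, 4.67], [0.24, 2.81], [-2.84, 2.84]. Speed limits (rad/s): [2.79, 2.79, 3.14, 3.14, 3.14, 3.14].

INTERFACE

Orientations are given as a unit quaternion [w, x, y, z].
In Python, from cell import bot gives the robot as it stands. The module is installed in compiled form; this text tells all that it offers.
- The arm moves only by the tool play_rows, never from a script. Its argument "moves" is a list of rows, each an object of numbers: "tx", "ty", "tz": the shift along the tool's x, y, z each as a share of 60 mm, from -1 to 1; "ax", "ay", "az": the turn, a rotation vector about the tool's x, y, z each as a share of 5 degrees, from -1 to 1; "hand": the closure, from 0 (fully open) to 1 (shut). In form: [{"tx": .., "ty": .., "tz": .., "ax": .., "ay": .., "az": .., "hand": ..}, ...]. A call has 1 to 20 rows; each row shifts and turns the commanded pose from where the row before left it, along the tool's axes as they then stand; what a row does not reach is not made up. A row lasts 1/8 s, in which the tool goes at most 62.5 mm and 10.7 degrees, less where a joint would pass 70% of its speed; a pose out of reach is approached as far as the arm can. A call with a number of a shift or a turn outside -1 to 1 is refused whole. A call with a gripper value outside its range is refused whole. The fingers move at their own pace and stop on an object; the grip force is fixed at half the most. Time passes only in rows, so rows that do not move let the fingers close. It gives the time, the measured TCP pose, the force, the opening and the grip force at its end, in the units of the state.
- bot.observe(): the state, without advancing time (a new reading comes with each control period).
- bot.camera(name): name is "scene" or "top"; returns a dict with "img" (400x640x3 uint8, red, green, blue), "K" (3x3 intrinsics, pixels), "xyz" and "rotation" of the camera in the world. Camera axes: x right, y up, looking along -z (the intrinsics and any distortion apply to the point x, -y, -z); pixel columns grow to the right and rows downward; lengths in mm; the calibration is good to about 2 mm. A picture is of the moment at which its call begins. There is no depth.
- bot.sign_off(): hands the job in; it is judged then, once.
Trained networks look in the newest picture that a camera, given by its name, has taken for a name from the list of things; names that differ only in an ending like _2 or _b are one class to them, and where a whole thing is asked for, a point or a joint stands for the part that bears it (a point fixed in the world has none). Each returns a list of dicts, best first, with "confidence" (0 to 1); they miss things now and then, are a little off and sometimes report something else, mostly with a low value. They report only what shows in the picture. A call takes as long as a camera call. They do not tell look-alikes from the thing itself.
- bot.search_frame(label, camera): "position" ([column, row] in pixels, amid what is visible of it).
- bot.regions_of(label, camera): "region" (400x640 bool, what is visible of it) and "position" ([column, row] in pixels, amid what is visible of it).
- bot.spot_point(label, camera): "position" ([column, row] in pixels: a listed point, or the origin of a listed thing).
The state is a dict: "time_s": time; "joints": joint angles; "joint_vel": joint speeds; "joint_torque": joint torques, N m; "ee_pos": TCP position; "eef_rot": TCP orientation; "ft_force": force on the tool from outside, world axes, zero at the start; "moment": the same for the moment, N m; "opening": finger opening in mm; "grasp_force": force on a finger pad.
Only numpy, scipy, OpenCV 4.12 (cv2) and the standard library are available. Lean on these libraries where they do the work, as an engineer would, in place of code of your own. Each camera call takes 0.05 s, during which the arm holds its last target. There are 200 camera calls.

TASK

Get the bedside riser ready for the night: first pull its narrow leaf all the way out, then slide the round pill organiser along the deck onto the leaf. Leave it lying flat on the leaf alone, no part of it still over the deck, and centred across the leaf's width because it overhangs both sides. Do not lift it or let it drop, and do not disturb the tumbler, the pill bottle or the book.

Things in the scene. Friction and masses are not known exactly. Their poses are not given: they have to be found in the camera images.
- riser: Fixed low wooden riser, 200 (x) x 240 (y) mm; its flat top, the deck, is 60 mm above the table. Origin: centre of its underside; z up; +y is the way the leaf pulls out. The leaf lies in a 58 mm wide, 15 mm deep slot along the middle of the deck, from y = -70 mm to the open end at y = 120 mm. The deck on both sides of the slot is level and plain.
- leaf (a joint): How far the leaf is out along the riser's +y, in m: 0 fully in, 0.13 fully out at its stop. Friction 2 N plus 8 N per m/s; stays where left. A pale wooden strip 56 mm wide, 12 mm thick, top 1 mm below the deck, no side rails, an upright metal lip at its outer end (inner face at riser y = 120 mm + this value). Fully out, 130 mm stands free beyond the deck, 47 mm above the table.
- lip (a point): Middle of the top edge of the metal lip's inner face (the face towards the deck), 77 mm above the table. The lip is 56 mm wide, 8 mm thick, 18 mm high above the leaf. Moves with the leaf; axes parallel to the riser's (x across the leaf, y outward). Fingertips just above the deck can push it outward by this face, or it can be pinched from above.
- leaf_seat (a point): Point on the leaf's top, on its centre line, 65 mm inward from the lip's inner face, 59 mm above the table: the middle of the free part when the leaf is fully out. Moves with the leaf; axes parallel to the riser's (x across the leaf, y outward).
- organiser: Round white weekly pill box, a flat closed disc 100 mm in diameter and 28 mm high with seven grey lids (2 mm proud), 110 to 220 g; too wide to grasp. Lies on the deck at the start, up to 32 mm to either side of the leaf's line. Origin: centre of its underside.
- tumbler: Bystander: clear drinking glass, 76 mm across, 90 mm high, on the table beside the riser. Origin: centre of its underside.
- pill_bottle: Bystander: small amber jar with white cap, 44 mm across, 75 mm high, on the table. Origin: centre of its underside.
- book: Bystander: closed blue book, 180 x 115 x 24 mm, lying on the table. Origin: centre of its underside.
Not all that is in view belongs to the job. Of the things like the organiser, leave any that is brown, green or pink; of the rest the smaller one is meant.

How it is judged (in metres and radians):
On the way:
1. the leaf is pulled out at least 120 mm while the organiser is still on the deck (value of joint leaf above 0.12 m and y of organiser in the frame of riser below 0.1 m), for 0.2 s.
At the end, for the whole second after the job is handed in: The leaf is at least 120 mm out; the organiser rests flat on the leaf's top (within 4 mm of its height, tilt under 0.06 rad), its centre within 12 mm of the leaf's centre line and at least 168 mm from the riser's origin along its +y (clear of the deck), at rest and released (value of joint leaf above 0.12 m and y of organiser in the frame of riser above 0.168 m and x of organiser in the frame of leaf_seat between -0.012 and 0.012 m and z of organiser in the frame of leaf_seat between -0.004 and 0.004 m and angle between organiser's own z axis and vertical below 0.06 rad and linear speed of organiser below 0.01 m/s and angular speed of organiser below 0.1 rad/s); the robot touches nothing.
It fails at once if the organiser drops off, tips up or is lifted (height (world z) of organiser above 0.085 m or height (world z) of organiser below 0.045 m or angle between organiser's own z axis and vertical above 0.35 rad).
It fails at once if a bystander is moved more than 20 mm or tipped (distance of any of tumbler, pill_bottle, book from where it was at the start of the episode above 0.02 m or angle between any of tumbler, pill_bottle, book's own z axis and vertical above 0.3 rad).
It also fails if it takes over 62 s, if anything falls off the work surface, if the arm or the gripper's body presses on something with over 40 N, if the wrist force passes 120 N, or if a joint passes its speed limit or range.

## Working session

There is one attempt and no reset: what is moved stays moved. The work goes in short steps, Python scripts to look and compute and a tool call to move; the robot and the scene stay as the last step left them, time stands still between calls to the robot, and variables do not carry over. Pictures are saved under pics/ and viewed, at most 10 in all, crops included, and the job is handed in when it is done.

Besides the shell and the picture viewer there is one more tool, called after ">>>" as name(argument=value, ...), one argument or row to a line, values as JSON. play_rows: Moves the arm, as the interface text tells. Its arguments: {"type":"object","properties":{"moves":{"type":"array","items":{"type":"object","properties":{"tx":{"type":"number"},"ty":{"type":"number"},"tz":{"type":"number"},"ax":{"type":"number"},"ay":{"type":"number"},"az":{"type":"number"},"hand":{"type":"number"}}}}},"required":["moves"]}

```bash
mkdir -p pics
cat > h.py <<'E'
import numpy as np, cv2
from cell import bot
def ray(c,px):
    K=np.array(c["K"]);d=np.linalg.inv(K)@np.array([px[0],px[1],1.0])
    R=np.array(c["rotation"])
    if R.shape!=(3,3):
        from scipy.spatial.transform import Rotation as T
        R=T.from_quat(np.r_[R[1:],R[0]]).as_matrix()
    return np.array(c["xyz"],float),R@np.array([d[0],-d[1],-d[2]])
def at(c,px,z):
    o,d=ray(c,px);return o+d*(z-o[2])/d[2]
E
python3 - <<'E'
from h import *
o=bot.observe();print(o["ee_pos"],o["eef_rot"],o["opening"])
for n in("top","scene"):
    c=bot.camera(n);print(n,{k:v for k,v in c.items() if k!="img"})
    cv2.imwrite(f"pics/{n}0.png",c["img"][:,:,::-1])
    for l,z in(("riser",0),("lip",77),("leaf_seat",59),("organiser",60),("tumbler",0),("pill_bottle",0),("book",0)):
        for f in("spot_point",):
            for r in getattr(bot,f)(l,n):print(l,np.round(r["position"],1),round(r["confidence"],2),at(c,r["position"],z).round(1))
E
```

```text
[167.24772327 653.3223958  251.91399032] [-3.47701703e-04  1.25084859e-01  9.92145322e-01 -1.14765012e-03] 85.02600952820622
top {'K': array([[364.61581614,   0.        , 314.0910722 ],
       [  0.        , 364.61581614, 202.49088659],
       [  0.        ,   0.        ,   1.        ]]), 'xyz': array([480.49102532, -65.39301939, 790.59721119]), 'rotation': array([-0.69446002, -0.07532671,  0.0469626 ,  0.71403479])}
riser [336.7 228.2] 0.73 [561.1 -83.    0. ]
lip [272.7 241.5] 0.88 [530.7  44.9  77. ]
leaf_seat [303.2 232.4] 0.75 [548.5 -14.1  59. ]
organiser [289.7 106.8] 0.89 [818.2   9.7  60. ]
organiser [220.5 177.4] 0.76 [668.  156.3  60. ]
organiser [433.7 334.6] 0.69 [ 348.3 -257.5   60. ]
organiser [364.6 220.1] 0.61 [ 569.7 -138.1   60. ]
organiser [265.1 337.2] 0.6 [348.8  63.1  60. ]
organiser [334.6 227.5] 0.57 [556.5 -77.5  60. ]
tumbler [317.6 160.9] 0.7 [713.9 -45.4   0. ]
pill_bottle [345.4 315.6] 0.97 [378.2 -94.7   0. ]
book [433.5 196. ] 0.89 [ 625.4 -295.9    0. ]
scene {'K': array([[492.09626811,   0.        , 322.01351547],
       [  0.        , 492.09626811, 197.11468914],
       [  0.        ,   0.        ,   1.        ]]), 'xyz': array([1099.04682133,  274.58822845, 1021.83072319]), 'rotation': array([0.44853465, 0.14154588, 0.24995531, 0.84634731])}
lip [374.7 204.2] 0.8 [522.2  49.5  77. ]
leaf_seat [339.9 199. ] 0.82 [544.9 -29.4  59. ]
organiser [383.  302.9] 0.86 [709.9 181.9  60. ]
organiser [278.5 322.3] 0.81 [863.2  29.   60. ]
organiser [304.4 114.9] 0.65 [ 376.2 -249.    60. ]
organiser [301.5 182.5] 0.59 [ 557.8 -130.2   60. ]
organiser [410.1 170.4] 0.59 [378.6  67.   60. ]
tumbler [292.8 258.4] 0.56 [709.3 -49.1   0. ]
pill_bottle [356.6 157.5] 0.79 [376.4 -82.4  -0. ]
book [233.4 182.4] 0.88 [ 621.3 -297.4    0. ]
```

View pics/top0.png

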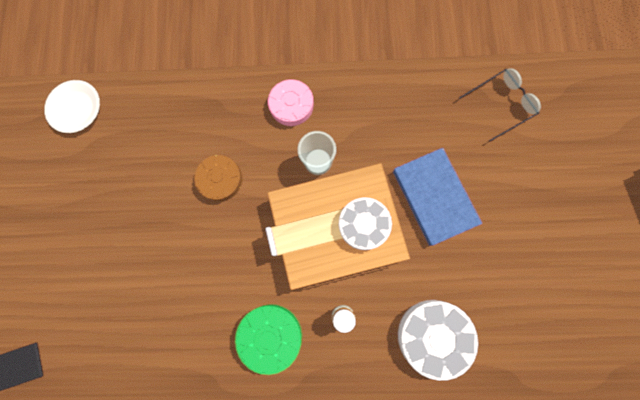

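View pics/scene0.png

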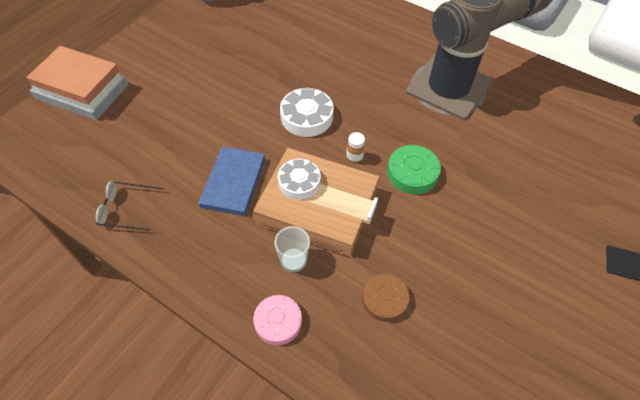

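The two pictures show these look-alikes in the top view: pink (290,103), brown (217,177), green (268,340), large white (438,340) and small white on the deck (365,223). By the description I choose the small white one. The leaf's lip is at (272,241), the tumbler at (317,153) and the bottle at (344,318).

Run:
```python
from h import *
c=bot.camera("top");im=c["img"]
cv2.imwrite("pics/crop.png",cv2.resize(im[140:310,240:440],None,fx=3,fy=3,interpolation=cv2.INTER_CUBIC)[:,:,::-1])
for r in bot.regions_of("riser","top")[:1]+bot.regions_of("lip","top")[:1]:
    m=r["region"].astype(np.uint8);ct=max(cv2.findContours(m,0,2)[0],key=cv2.contourArea)
    b=cv2.boxPoints(cv2.minAreaRect(ct));P=np.array([at(c,p,60)[:2] for p in b]);print(r["confidence"],m.sum(),b.round(1).tolist(),P.round(1).tolist(),P.mean(0))
C=[[270,193],[383,166],[409,258],[292,288]]
print(np.array([at(c,p,60)[:2] for p in C]).round(1))
for n in("top","scene"):
    c=bot.camera(n)
    for r in bot.regions_of("organiser",n):
        m=r["region"].astype(np.uint8);ct=max(cv2.findContours(m,0,2)[0],key=cv2.contourArea)
        e=cv2.fitEllipse(ct)
        print(n,round(r["confidence"],2),m.sum(),np.round(e[0],1),np.round(e[1],1),at(c,e[0],78).round(1))
```

```text
0.9 10252 [[256.8999938964844, 195.1999969482422], [383.79998779296875, 161.89999389648438], [410.20001220703125, 262.20001220703125], [283.29998779296875, 295.6000061035156]] [[627.6, 79.9], [689.1, -183.1], [484.3, -222.8], [425.9, 27.3]] [556.72917093 -74.66622513]
0.68 1948 [[266.3999938964844, 228.6999969482422], [339.70001220703125, 209.8000030517578], [346.79998779296875, 237.5], [273.5, 256.3999938964844]] [[558.1, 60.3], [592.2, -88.9], [535.8, -101.2], [502.1, 46.0]] [547.04992297 -20.94154015]
[[ 631.4   52.7]
 [ 680.4 -181. ]
 [ 492.4 -221.1]
 [ 440.     9.9]]
top 0.94 1684 [218.1 177.6] [44.3 46.8] [663.1 155.7  78. ]
top 0.8 2016 [365.2 223.6] [49.8 50.1] [ 560.6 -137.1   78. ]
top 0.79 4749 [437.6 339.4] [72.1 81.9] [ 343.  -259.2   78. ]
top 0.72 3639 [268.9 338.9] [64.1 70.4] [349.   52.8  78. ]
top 0.59 1605 [290.7 102.8] [44.1 44.7] [818.8   5.7  78. ]
scene 0.95 2100 [413.4 169.5] [48.9 53.4] [385.2  76.   78. ]
scene 0.83 1422 [299.5 179.2] [40.4 43.4] [ 563.  -131.9   78. ]
scene 0.67 1390 [344.1 202.7] [23.3 81.2] [558.8 -10.1  78. ]
scene 0.61 1767 [385.9 297.7] [45.7 47.5] [704.1 183.   78. ]
scene 0.6 2026 [306.7 112.3] [47.3 53.5] [ 378.9 -239.7   78. ]
scene 0.58 1930 [278.1 319.8] [47.5 50.4] [863.9  29.9  78. ]
```

View pics/crop.png

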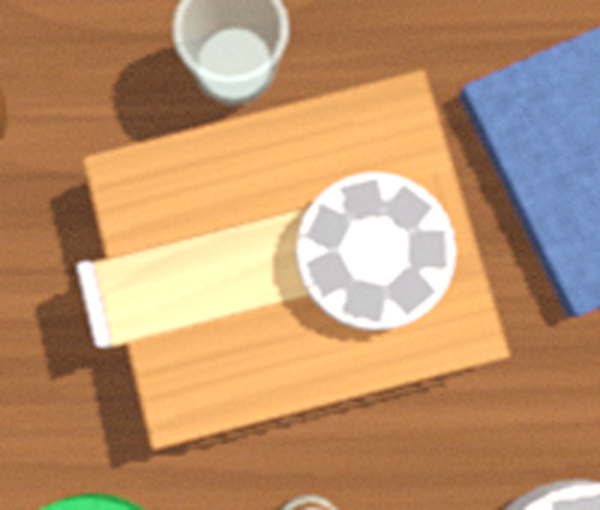

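The crop confirms the choice: a white disc with seven grey lids, centred near crop (377,250), lying on the deck across the leaf's inner end. The lip's inner face is near crop (104,303).

Riser frame: centre ≈ (561,-83), outward u ≈ (-0.226, 0.974), and the organiser is at about x=-12, y=-51.

>>> play_rows(
  moves=[
    {"tx": -0.575, "ty": -0.585, "hand": 1},
    {"tx": -0.575, "ty": -0.585, "hand": 1},
    {"tx": -0.575, "ty": -0.585, "hand": 1},
    {"tx": -0.575, "ty": -0.585, "hand": 1},
    {"tx": -0.575, "ty": -0.585, "hand": 1},
    {"tx": -0.575, "ty": -0.585, "hand": 1},
    {"tx": -0.575, "ty": -0.585, "hand": 1},
    {"tx": -0.575, "ty": -0.585, "hand": 1},
    {"tx": -0.575, "ty": -0.585, "hand": 1},
    {"tx": -0.575, "ty": -0.585, "hand": 1},
    {"tx": -0.575, "ty": -0.585, "hand": 1},
    {"tx": -0.575, "ty": -0.585, "hand": 1},
    {"tx": -0.575, "ty": -0.585, "hand": 1},
    {"tx": -0.575, "ty": -0.585, "hand": 1},
    {"tx": -0.575, "ty": -0.585, "hand": 1},
  ],
)

```text
validation failed for argument at $.mo...
```

>>> play_rows(
  moves=[
    {"az": 1, "hand": 1},
    {"az": 1, "hand": 1},
    {"az": 1, "hand": 1},
    {"az": 1, "hand": 1},
    {"az": 1, "hand": 1},
    {"az": 1, "hand": 1},
    {"az": 1, "hand": 1},
    {"az": 1, "hand": 1},
    {"az": 1, "hand": 1},
    {"az": 1, "hand": 1},
    {"az": 1, "hand": 1},
    {"az": 1, "hand": 1},
    {"az": 0.5, "hand": 1},
    {"hand": 1},
  ],
)

```text
validation failed for argument at $.mo...
```

```bash
cat >> h.py <<'E'
from scipy.spatial.transform import Rotation as T
C0=np.array([561.,-83.]);U=np.array([-.226,.974]);V=np.array([.974,.226])
def st():
    o=bot.observe();q=np.array(o["eef_rot"]);p=np.array(o["ee_pos"]);R=T.from_quat(np.r_[q[1:],q[0]]).as_matrix()
    print("t",round(o["time_s"],2),p.round(1),"riser xy",((p[:2]-C0)@V).round(1),((p[:2]-C0)@U).round(1),"F",np.round(o["ft_force"],1),"open",round(o["opening"],1))
    print("toolx",R[:,0].round(3),"tooly",R[:,1].round(3),"z",R[:,2].round(3))
E
python3 -c "
from h import *
st()
c=bot.camera('top')
for p in ((268.3,192.7),(381.7,163.7),(409.7,258.3),(291,289.3)):print(at(c,p,60).round(1))
for p in ((272.3,227.3),(277,255)):print(at(c,p,77).round(1))
cv2.imwrite('pics/b.png',c['img'][:,:,::-1])"
```

```text
t 1.15 [167.5 653.9 253.3] riser xy -216.7 806.6 F [ 0.3  0.4 -0. ] open 85.5
toolx [-0.969  0.248 -0.   ] tooly [0.248 0.969 0.   ] z [ 0.  0. -1.]
[632.2  56.2  60. ]
[ 685.4 -178.6   60. ]
[ 491.8 -222.4   60. ]
[437.5  11.9  60. ]
[558.7  45.6  77. ]
[504.2  36.6  77. ]
```

>>> play_rows(
  moves=[
    {"tx": -0.575, "ty": -0.585, "tz": 0, "ax": 0, "ay": 0, "az": 0, "hand": 1},
  ],
)

```text
time_s: 1.32
ee_pos: [191.4, 612.3, 253.0]
eef_rot: [-0.0, 0.123, 0.992, 0.0]
ft_force: [0.7, -0.5, -0.6]
opening: 69.7
grasp_force: 0.0
```

>>> play_rows(
  moves=[
    {"tx": -0.575, "ty": -0.585, "tz": 0, "ax": 0, "ay": 0, "az": 0, "hand": 1},
    {"tx": -0.575, "ty": -0.585, "tz": 0, "ax": 0, "ay": 0, "az": 0, "hand": 1},
    {"tx": -0.575, "ty": -0.585, "tz": 0, "ax": 0, "ay": 0, "az": 0, "hand": 1},
    {"tx": -0.575, "ty": -0.585, "tz": 0, "ax": 0, "ay": 0, "az": 0, "hand": 1},
    {"tx": -0.575, "ty": -0.585, "tz": 0, "ax": 0, "ay": 0, "az": 0, "hand": 1},
    {"tx": -0.575, "ty": -0.585, "tz": 0, "ax": 0, "ay": 0, "az": 0, "hand": 1},
    {"tx": -0.575, "ty": -0.585, "tz": 0, "ax": 0, "ay": 0, "az": 0, "hand": 1},
    {"tx": -0.575, "ty": -0.585, "tz": 0, "ax": 0, "ay": 0, "az": 0, "hand": 1},
    {"tx": -0.575, "ty": -0.585, "tz": 0, "ax": 0, "ay": 0, "az": 0, "hand": 1},
    {"tx": -0.575, "ty": -0.585, "tz": 0, "ax": 0, "ay": 0, "az": 0, "hand": 1},
    {"tx": -0.575, "ty": -0.585, "tz": 0, "ax": 0, "ay": 0, "az": 0, "hand": 1},
    {"tx": -0.575, "ty": -0.585, "tz": 0, "ax": 0, "ay": 0, "az": 0, "hand": 1},
    {"tx": -0.575, "ty": -0.585, "tz": 0, "ax": 0, "ay": 0, "az": 0, "hand": 1},
    {"tx": -0.575, "ty": -0.585, "tz": 0, "ax": 0, "ay": 0, "az": 0, "hand": 1},
  ],
)

```text
time_s: 3.08
ee_pos: [538.8, 13.9, 253.6]
eef_rot: [0.0, 0.125, 0.992, 0.0]
ft_force: [-0.4, 0.7, -0.7]
opening: -0.1
grasp_force: 0.0
```

>>> play_rows(
  moves=[
    {"tx": 0, "ty": 0, "tz": 0, "ax": 0, "ay": 0, "az": 1, "hand": 1},
    {"tx": 0, "ty": 0, "tz": 0, "ax": 0, "ay": 0, "az": 1, "hand": 1},
    {"tx": 0, "ty": 0, "tz": 0, "ax": 0, "ay": 0, "az": 1, "hand": 1},
    {"tx": 0, "ty": 0, "tz": 0, "ax": 0, "ay": 0, "az": 1, "hand": 1},
    {"tx": 0, "ty": 0, "tz": 0, "ax": 0, "ay": 0, "az": 1, "hand": 1},
    {"tx": 0, "ty": 0, "tz": 0, "ax": 0, "ay": 0, "az": 1, "hand": 1},
    {"tx": 0, "ty": 0, "tz": 0, "ax": 0, "ay": 0, "az": 1, "hand": 1},
    {"tx": 0, "ty": 0, "tz": 0, "ax": 0, "ay": 0, "az": 1, "hand": 1},
    {"tx": 0, "ty": 0, "tz": 0, "ax": 0, "ay": 0, "az": 1, "hand": 1},
    {"tx": 0, "ty": 0, "tz": 0, "ax": 0, "ay": 0, "az": 1, "hand": 1},
    {"tx": 0, "ty": 0, "tz": 0, "ax": 0, "ay": 0, "az": 1, "hand": 1},
    {"tx": 0, "ty": 0, "tz": 0, "ax": 0, "ay": 0, "az": 1, "hand": 1},
    {"tx": 0, "ty": 0, "tz": 0, "ax": 0, "ay": 0, "az": 0.5, "hand": 1},
    {"tx": 0, "ty": 0, "tz": 0, "ax": 0, "ay": 0, "az": 0, "hand": 1},
  ],
)

```text
time_s: 4.82
ee_pos: [538.2, 15.4, 253.5]
eef_rot: [0.0, 0.621, 0.783, 0.0]
ft_force: [0.2, -0.5, -1.1]
opening: 0.1
grasp_force: 0.0
```

```bash
python3 -c "
from h import *
st()"
```

```text
t 4.83 [538.2  15.4 253.5] riser xy -0.0 101.0 F [ 0.2 -0.5 -1.1] open 0.1
toolx [-0.228  0.974 -0.   ] tooly [0.974 0.228 0.   ] z [ 0. -0. -1.]
```

>>> play_rows(
  moves=[
    {"tx": -0.1, "ty": 0, "tz": 0.68, "ax": 0, "ay": 0, "az": 0, "hand": 1},
    {"tx": 0, "ty": 0, "tz": 0.68, "ax": 0, "ay": 0, "az": 0, "hand": 1},
    {"tx": 0, "ty": 0, "tz": 0.68, "ax": 0, "ay": 0, "az": 0, "hand": 1},
    {"tx": 0, "ty": 0, "tz": 0.34, "ax": 0, "ay": 0, "az": 0, "hand": 1},
    {"tx": 0, "ty": 0, "tz": 0.34, "ax": 0, "ay": 0, "az": 0, "hand": 1},
    {"tx": 0, "ty": 0, "tz": 0, "ax": 0, "ay": 0, "az": 0, "hand": 1},
  ],
)

```text
time_s: 5.58
ee_pos: [538.1, 9.8, 88.4]
eef_rot: [-0.002, 0.621, 0.783, -0.001]
ft_force: [0.0, 0.1, -0.9]
opening: -0.0
grasp_force: 0.0
```

>>> play_rows(
  moves=[
    {"tx": 0.15, "ty": 0, "tz": 0, "ax": 0, "ay": 0, "az": 0, "hand": 1},
    {"tx": 0.15, "ty": 0, "tz": 0, "ax": 0, "ay": 0, "az": 0, "hand": 1},
    {"tx": 0.15, "ty": 0, "tz": 0, "ax": 0, "ay": 0, "az": 0, "hand": 1},
    {"tx": 0.15, "ty": 0, "tz": 0, "ax": 0, "ay": 0, "az": 0, "hand": 1},
    {"tx": 0.15, "ty": 0, "tz": 0, "ax": 0, "ay": 0, "az": 0, "hand": 1},
  ],
)

```text
time_s: 6.2
ee_pos: [529.9, 53.8, 90.9]
eef_rot: [0.001, 0.622, 0.783, 0.0]
ft_force: [1.0, -2.5, 2.0]
opening: -0.1
grasp_force: 1.3
```

>>> play_rows(
  moves=[
    {"tx": 0.2, "ty": 0, "tz": 0, "ax": 0, "ay": 0, "az": 0, "hand": 1},
    {"tx": 0.2, "ty": 0, "tz": 0, "ax": 0, "ay": 0, "az": 0, "hand": 1},
    {"tx": 0.2, "ty": 0, "tz": 0, "ax": 0, "ay": 0, "az": 0, "hand": 1},
    {"tx": 0.2, "ty": 0, "tz": 0, "ax": 0, "ay": 0, "az": 0, "hand": 1},
    {"tx": 0.2, "ty": 0, "tz": 0, "ax": 0, "ay": 0, "az": 0, "hand": 1},
    {"tx": 0.2, "ty": 0, "tz": 0, "ax": 0, "ay": 0, "az": 0, "hand": 1},
    {"tx": 0.15, "ty": 0, "tz": 0, "ax": 0, "ay": 0, "az": 0, "hand": 1},
    {"tx": 0.1, "ty": 0, "tz": 0, "ax": 0, "ay": 0, "az": 0, "hand": 1},
  ],
)

```text
time_s: 7.2
ee_pos: [509.0, 138.7, 89.9]
eef_rot: [-0.0, 0.621, 0.783, -0.0]
ft_force: [1.9, -2.2, 1.5]
opening: 0.1
grasp_force: 1.2
```

Run:
```python
from h import *
st()
for n in("top","scene"):
    c=bot.camera(n);cv2.imwrite(f"pics/{n}1.png",c["img"][:,:,::-1])
    for l,z in(("lip",77),("organiser",60)):
        for r in bot.spot_point(l,n):
            p=at(c,r["position"],z)[:2];print(n,l,np.round(r["position"],1),round(r["confidence"],2),p.round(1),((p-C0)@V).round(1),((p-C0)@U).round(1))
```

```text
t 7.2 [509.  138.7  89.9] riser xy -0.5 227.7 F [ 1.9 -2.2  1.5] open 0.1
toolx [-0.228  0.974  0.   ] tooly [ 0.974  0.228 -0.001] z [-0.001 -0.    -1.   ]
top lip [220.5 257.8] 0.63 [501.6 147.8] -5.6 238.3
top organiser [289.4 106.5] 0.91 [818.9  10.3] 272.3 32.6
top organiser [219.  178.2] 0.8 [666.4 159.4] 157.4 212.3
top organiser [363.6 221.9] 0.69 [ 566.1 -135.9] -7.0 -52.7
top organiser [269.7 341.5] 0.65 [340.8  54.2] -183.4 183.4
top organiser [434.3 336.4] 0.58 [ 345.  -258.4] -250.0 -122.0
top organiser [345.3 313. ] 0.36 [390.8 -92.5] -167.9 29.3
scene lip [422.6 219.8] 0.77 [497.2 159.2] -7.4 250.3
scene organiser [303.  181.2] 0.88 [ 552.7 -129.4] -18.6 -43.3
scene organiser [385.2 302. ] 0.86 [705.6 184.7] 201.4 228.1
scene organiser [306.  116.8] 0.76 [ 379.3 -241.7] -212.9 -113.5
scene organiser [411.4 173.6] 0.68 [385.3  74.1] -135.6 192.8
scene organiser [278.7 324. ] 0.67 [865.8  31.4] 322.7 42.6
```

View pics/scene1.png

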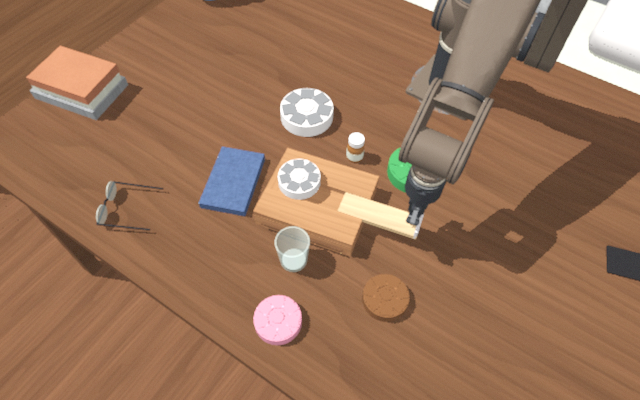

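The leaf is nearly out, with the lip near pixel (420,222) and the organiser still at (300,179). I'll ease it to the stop.

>>> play_rows(
  moves=[
    {"tx": 0.05, "ty": 0, "tz": 0, "ax": 0, "ay": 0, "az": 0, "hand": 1},
    {"tx": 0.05, "ty": 0, "tz": 0, "ax": 0, "ay": 0, "az": 0, "hand": 1},
    {"tx": 0.05, "ty": 0, "tz": 0, "ax": 0, "ay": 0, "az": 0, "hand": 1},
  ],
)

```text
time_s: 7.88
ee_pos: [507.0, 146.8, 89.7]
eef_rot: [-0.0, 0.622, 0.783, -0.001]
ft_force: [0.6, -3.2, -1.0]
opening: 0.2
grasp_force: 1.1
```

>>> play_rows(
  moves=[
    {"tx": 0.03, "ty": 0, "tz": 0, "ax": 0, "ay": 0, "az": 0, "hand": 1},
  ],
)

```text
time_s: 8.0
ee_pos: [506.6, 148.7, 89.8]
eef_rot: [-0.0, 0.622, 0.783, -0.0]
ft_force: [-0.9, -2.2, -1.9]
opening: 0.4
grasp_force: 1.1
```

>>> play_rows(
  moves=[
    {"tx": 0.03, "ty": 0, "tz": 0, "ax": 0, "ay": 0, "az": 0, "hand": 1},
  ],
)

```text
time_s: 8.12
ee_pos: [506.6, 149.3, 89.9]
eef_rot: [0.001, 0.621, 0.784, -0.001]
ft_force: [0.5, -9.8, -1.6]
opening: 0.1
grasp_force: 4.8
```

The stop is reached: the force jumped to 9.8 N and the finger front is at riser y≈250. Next I lift, open the fingers and go behind the organiser.

>>> play_rows(
  moves=[
    {"tx": -0.1, "ty": 0, "tz": 0, "ax": 0, "ay": 0, "az": 0, "hand": 1},
    {"tx": 0, "ty": 0, "tz": -0.5, "ax": 0, "ay": 0, "az": 0, "hand": 1},
    {"tx": 0, "ty": 0, "tz": -0.75, "ax": 0, "ay": 0, "az": 0, "hand": 0},
    {"tx": 0, "ty": 0, "tz": -0.75, "ax": 0, "ay": 0, "az": 0, "hand": 0},
    {"tx": -0.575, "ty": 0, "tz": 0, "ax": 0, "ay": 0, "az": 0, "hand": 0},
    {"tx": -0.575, "ty": 0, "tz": 0, "ax": 0, "ay": 0, "az": 0, "hand": 0},
    {"tx": -0.575, "ty": 0, "tz": 0, "ax": 0, "ay": 0, "az": 0, "hand": 0},
    {"tx": -0.575, "ty": 0, "tz": 0, "ax": 0, "ay": 0, "az": 0, "hand": 0},
    {"tx": -0.575, "ty": 0, "tz": 0, "ax": 0, "ay": 0, "az": 0, "hand": 0},
    {"tx": -0.575, "ty": 0, "tz": 0, "ax": 0, "ay": 0, "az": 0, "hand": 0},
    {"tx": -0.575, "ty": 0, "tz": 0, "ax": 0, "ay": 0, "az": 0, "hand": 0},
    {"tx": -0.575, "ty": 0, "tz": 0, "ax": 0, "ay": 0, "az": 0, "hand": 0},
    {"tx": -0.575, "ty": 0, "tz": 0, "ax": 0, "ay": 0, "az": 0, "hand": 0},
    {"tx": -0.575, "ty": -0.19, "tz": 0, "ax": 0, "ay": 0, "az": 0, "hand": 0},
    {"tx": 0, "ty": 0, "tz": 0, "ax": 0, "ay": 0, "az": 0, "hand": 0},
  ],
)

```text
time_s: 10.0
ee_pos: [575.6, -196.0, 210.6]
eef_rot: [0.001, 0.623, 0.782, 0.001]
ft_force: [0.1, 0.1, 1.0]
opening: 85.0
grasp_force: 0.0
```

Run:
```python
from h import *
st()
f=lambda p:(((p[:2]-C0)@V).round(1),((p[:2]-C0)@U).round(1))
for n in("top","scene"):
    c=bot.camera(n);cv2.imwrite(f"pics/{n}2.png",cv2.resize(c["img"][130:320,180:440],None,fx=3,fy=3,interpolation=cv2.INTER_CUBIC)[:,:,::-1])
    for r in bot.spot_point("lip",n)+bot.spot_point("leaf_seat",n):print(n,np.round(r["position"],1),round(r["confidence"],2),f(at(c,r["position"],77)),f(at(c,r["position"],59)))
    for r in bot.regions_of("organiser",n):
        m=r["region"].astype(np.uint8);ct=max(cv2.findContours(m,0,2)[0],key=cv2.contourArea);e=cv2.fitEllipse(ct)
        print(n,"org",m.sum(),np.round(e[0],1),f(at(c,e[0],78)))
    for r in bot.regions_of("leaf_seat",n)[:1]:
        m=r["region"].astype(np.uint8);ct=max(cv2.findContours(m,0,2)[0],key=cv2.contourArea)
        b=cv2.boxPoints(cv2.minAreaRect(ct));print(b.round(1).tolist(),[f(at(c,p,59)) for p in b])
```

```text
t 10.0 [ 575.6 -196.   210.6] riser xy -11.3 -113.4 F [0.1 0.1 1. ] open 85.0
toolx [-0.224  0.975 -0.   ] tooly [0.975 0.224 0.002] z [ 0.002  0.    -1.   ]
top [216.  255.4] 0.72 (np.float64(1.2), np.float64(245.9)) (np.float64(3.1), np.float64(251.3))
top [245.4 247.5] 0.59 (np.float64(1.6), np.float64(186.3)) (np.float64(3.5), np.float64(190.1))
top org 1678 [218.4 177.9] (np.float64(152.6), np.float64(209.0))
top org 1133 [355.6 220.1] (np.float64(-1.3), np.float64(-36.3))
top org 1637 [290.9 102.4] (np.float64(271.9), np.float64(27.5))
top org 3607 [268.9 339.1] (np.float64(-176.3), np.float64(180.3))
top org 2724 [258.2 245.1] (np.float64(-0.3), np.float64(160.6))
[[206.39999389648438, 243.60000610351562], [300.70001220703125, 219.1999969482422], [307.8999938964844, 247.1999969482422], [213.6999969482422, 271.6000061035156]] [(np.float64(31.1), np.float64(265.4)), (np.float64(30.8), np.float64(68.4)), (np.float64(-27.6), np.float64(68.0)), (np.float64(-27.2), np.float64(262.3))]
scene [424.4 222. ] 0.56 (np.float64(-3.3), np.float64(255.5)) (np.float64(-14.9), np.float64(256.1))
scene [300.8 181.3] 0.65 (np.float64(-5.4), np.float64(-43.2)) (np.float64(-17.0), np.float64(-48.4))
scene [390.1 218.7] 0.63 (np.float64(16.4), np.float64(181.6)) (np.float64(5.2), np.float64(180.7))
scene org 1910 [278.1 319.8] (np.float64(320.7), np.float64(41.5))
scene org 1806 [385.8 297.5] (np.float64(199.3), np.float64(226.5))
scene org 1827 [308.1 112.6] (np.float64(-213.0), np.float64(-107.6))
scene org 2019 [413.3 169.5] (np.float64(-135.2), np.float64(194.3))
scene org 1393 [299.3 179.2] (np.float64(-9.0), np.float64(-48.5))
[[340.6000061035156, 217.5], [347.70001220703125, 192.60000610351562], [428.0, 215.60000610351562], [420.8999938964844, 240.39999389648438]] [(np.float64(43.2), np.float64(74.2)), (np.float64(-27.2), np.float64(66.9)), (np.float64(-34.6), np.float64(259.5)), (np.float64(34.2), np.float64(260.6))]
```

View pics/top2.png

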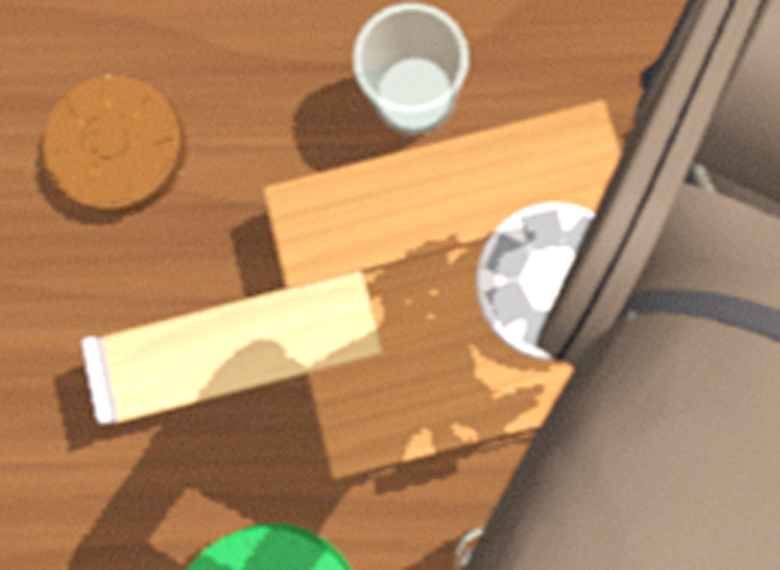

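The leaf is fully out (lip at crop (95,380)), and the organiser is undisturbed at x≈-10, y≈-50. Next I descend behind it with open fingers.

>>> play_rows(
  moves=[
    {"tx": 0, "ty": 0.02, "tz": 0.6, "ax": 0, "ay": 0, "az": 0, "hand": 0},
    {"tx": 0, "ty": 0, "tz": 0.6, "ax": 0, "ay": 0, "az": 0, "hand": 0},
    {"tx": 0, "ty": 0, "tz": 0.5, "ax": 0, "ay": 0, "az": 0, "hand": 0},
    {"tx": 0, "ty": 0, "tz": 0.36, "ax": 0, "ay": 0, "az": 0, "hand": 0},
    {"tx": 0, "ty": 0, "tz": 0, "ax": 0, "ay": 0, "az": 0, "hand": 0},
  ],
)

```text
time_s: 11.12
ee_pos: [575.0, -192.8, 84.3]
eef_rot: [-0.002, 0.622, 0.783, -0.0]
ft_force: [-0.8, 1.1, -0.3]
opening: 85.5
grasp_force: 0.0
```

>>> play_rows(
  moves=[
    {"tx": 0, "ty": 0, "tz": 0.05, "ax": 0, "ay": 0, "az": 0, "hand": 0},
    {"tx": 0, "ty": 0, "tz": 0, "ax": 0, "ay": 0, "az": 0, "hand": 0},
  ],
)

```text
time_s: 11.38
ee_pos: [577.2, -194.1, 84.8]
eef_rot: [0.001, 0.622, 0.783, 0.0]
ft_force: [0.0, -0.1, 0.3]
opening: 85.2
grasp_force: 0.0
```

>>> play_rows(
  moves=[
    {"tx": 0, "ty": 0, "tz": 0.04, "ax": 0, "ay": 0, "az": 0, "hand": 0},
    {"tx": 0, "ty": 0, "tz": 0, "ax": 0, "ay": 0, "az": 0, "hand": 0},
  ],
)

```text
time_s: 11.62
ee_pos: [576.5, -193.8, 81.4]
eef_rot: [0.0, 0.622, 0.783, 0.0]
ft_force: [-0.6, 0.4, 1.3]
opening: 85.2
grasp_force: 0.0
```

>>> play_rows(
  moves=[
    {"tx": 0, "ty": 0, "tz": 0.05, "ax": 0, "ay": 0, "az": 0, "hand": 0},
    {"tx": 0, "ty": 0, "tz": 0, "ax": 0, "ay": 0, "az": 0, "hand": 0},
  ],
)

```text
time_s: 11.88
ee_pos: [576.2, -193.6, 77.7]
eef_rot: [-0.0, 0.622, 0.783, -0.0]
ft_force: [-0.6, -0.5, -0.6]
opening: 85.5
grasp_force: 0.0
```

```bash
python3 -c "
from h import *
st()"
```

```text
t 11.88 [ 576.2 -193.6   77.7] riser xy -10.2 -111.2 F [-0.6 -0.5 -0.6] open 85.5
toolx [-0.227  0.974  0.   ] tooly [ 0.974  0.227 -0.001] z [-0.001  0.    -1.   ]
```

>>> play_rows(
  moves=[
    {"tx": 0.1, "ty": 0, "tz": 0, "ax": 0, "ay": 0, "az": 0, "hand": 0},
    {"tx": 0.15, "ty": 0, "tz": 0, "ax": 0, "ay": 0, "az": 0, "hand": 0},
    {"tx": 0.1, "ty": 0.01, "tz": 0, "ax": 0, "ay": 0, "az": 0, "hand": 0},
    {"tx": 0.1, "ty": 0.01, "tz": 0, "ax": 0, "ay": 0, "az": 0, "hand": 0},
    {"tx": 0.1, "ty": 0.01, "tz": 0, "ax": 0, "ay": 0, "az": 0, "hand": 0},
    {"tx": 0.15, "ty": 0.01, "tz": 0, "ax": 0, "ay": 0, "az": 0, "hand": 0},
    {"tx": 0.15, "ty": 0.01, "tz": 0, "ax": 0, "ay": 0, "az": 0, "hand": 0},
    {"tx": 0.15, "ty": 0.01, "tz": 0, "ax": 0, "ay": 0, "az": 0, "hand": 0},
    {"tx": 0.15, "ty": 0.01, "tz": 0, "ax": 0, "ay": 0, "az": 0, "hand": 0},
    {"tx": 0.15, "ty": 0.01, "tz": 0, "ax": 0, "ay": 0, "az": 0, "hand": 0},
    {"tx": 0.15, "ty": 0.01, "tz": 0, "ax": 0, "ay": 0, "az": 0, "hand": 0},
    {"tx": 0.15, "ty": 0.01, "tz": 0, "ax": 0, "ay": 0, "az": 0, "hand": 0},
    {"tx": 0.1, "ty": 0.01, "tz": 0, "ax": 0, "ay": 0, "az": 0, "hand": 0},
    {"tx": 0.05, "ty": 0.01, "tz": 0, "ax": 0, "ay": 0, "az": 0, "hand": 0},
  ],
)

```text
time_s: 13.62
ee_pos: [559.5, -89.5, 78.1]
eef_rot: [-0.0, 0.621, 0.783, -0.0]
ft_force: [0.1, -1.4, -0.4]
opening: 85.3
grasp_force: 0.5
```

```bash
cat > m.py <<'E'
from h import *
import sys
st()
f=lambda p:(((p[:2]-C0)@V).round(1),((p[:2]-C0)@U).round(1))
for n in("top","scene"):
    c=bot.camera(n);cv2.imwrite(f"pics/{n}{sys.argv[1]}.png",cv2.resize(c["img"][120:320,200:460],None,fx=3,fy=3)[:,:,::-1])
    for r in bot.regions_of("organiser",n):
        m=r["region"].astype(np.uint8);ct=max(cv2.findContours(m,0,2)[0],key=cv2.contourArea);e=cv2.fitEllipse(ct);q=f(at(c,e[0],78))
        if abs(q[0])<80:print(n,"org",m.sum(),np.round(e[0],1),np.round(e[1],1),q)
    for l in("organiser","lip"):
        for r in bot.spot_point(l,n):
            q=f(at(c,r["position"],60 if l!="lip" else 77))
            if abs(q[0])<80:print(n,"pt",l,round(r["confidence"],2),q)
E
python3 m.py 3
```

```text
t 13.62 [559.5 -89.5  78.1] riser xy -2.9 -6.0 F [ 0.1 -1.4 -0.4] open 85.3
toolx [-0.228  0.974 -0.   ] tooly [ 0.974  0.228 -0.   ] z [-0. -0. -1.]
top pt lip 0.69 (np.float64(-2.9), np.float64(245.0))
scene org 1379 [332.4 193.6] [40.6 42.5] (np.float64(0.8), np.float64(37.9))
scene pt organiser 0.62 (np.float64(0.4), np.float64(34.5))
scene pt organiser 0.6 (np.float64(49.1), np.float64(-190.9))
scene pt lip 0.84 (np.float64(-0.4), np.float64(255.1))
```

View pics/scene3.png

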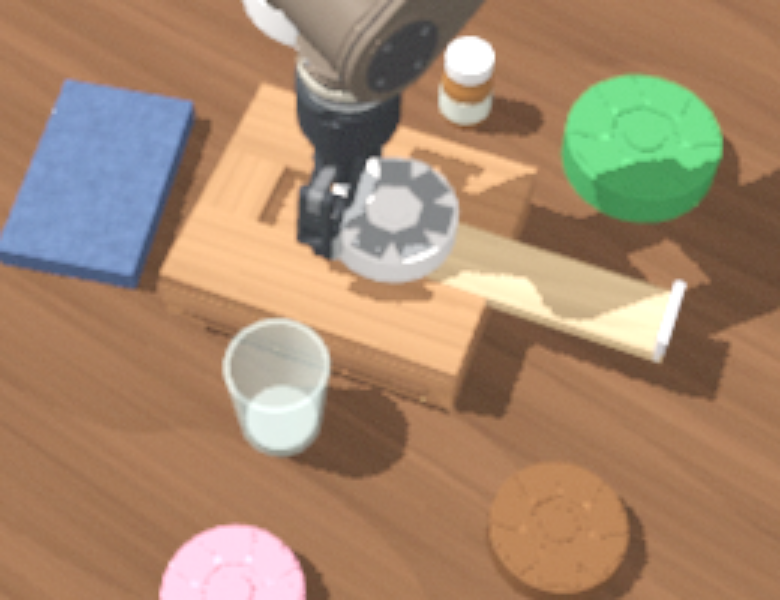

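The fingers cradle the organiser (crop (398,215)), which is flat on the deck with the leaf straight ahead. I continue the push to TCP y≈147.

>>> play_rows(
  moves=[
    {"tx": 0.1, "ty": 0.01, "tz": 0, "ax": 0, "ay": 0, "az": 0, "hand": 0},
    {"tx": 0.15, "ty": 0.01, "tz": 0, "ax": 0, "ay": 0, "az": 0, "hand": 0},
    {"tx": 0.15, "ty": 0.01, "tz": 0, "ax": 0, "ay": 0, "az": 0, "hand": 0},
    {"tx": 0.15, "ty": 0.01, "tz": 0, "ax": 0, "ay": 0, "az": 0, "hand": 0},
    {"tx": 0.15, "ty": 0.01, "tz": 0, "ax": 0, "ay": 0, "az": 0, "hand": 0},
    {"tx": 0.15, "ty": 0, "tz": 0, "ax": 0, "ay": 0, "az": 0, "hand": 0},
    {"tx": 0.15, "ty": 0, "tz": 0, "ax": 0, "ay": 0, "az": 0, "hand": 0},
    {"tx": 0.15, "ty": 0, "tz": 0, "ax": 0, "ay": 0, "az": 0, "hand": 0},
    {"tx": 0.15, "ty": 0, "tz": 0, "ax": 0, "ay": 0, "az": 0, "hand": 0},
    {"tx": 0.15, "ty": 0, "tz": 0, "ax": 0, "ay": 0, "az": 0, "hand": 0},
    {"tx": 0.15, "ty": 0, "tz": 0, "ax": 0, "ay": 0, "az": 0, "hand": 0},
    {"tx": 0.15, "ty": 0, "tz": 0, "ax": 0, "ay": 0, "az": 0, "hand": 0},
    {"tx": 0.15, "ty": 0, "tz": 0, "ax": 0, "ay": 0, "az": 0, "hand": 0},
    {"tx": 0.15, "ty": 0, "tz": 0, "ax": 0, "ay": 0, "az": 0, "hand": 0},
    {"tx": 0.15, "ty": 0, "tz": 0, "ax": 0, "ay": 0, "az": 0, "hand": 0},
    {"tx": 0.15, "ty": 0, "tz": 0, "ax": 0, "ay": 0, "az": 0, "hand": 0},
    {"tx": 0.1, "ty": 0, "tz": 0, "ax": 0, "ay": 0, "az": 0, "hand": 0},
    {"tx": 0.08, "ty": 0, "tz": 0, "ax": 0, "ay": 0, "az": 0, "hand": 0},
    {"tx": 0.04, "ty": 0, "tz": 0, "ax": 0, "ay": 0, "az": 0, "hand": 0},
    {"tx": 0, "ty": 0, "tz": 0, "ax": 0, "ay": 0, "az": 0, "hand": 0},
  ],
)

```text
time_s: 16.52
ee_pos: [527.5, 61.1, 78.2]
eef_rot: [-0.0, 0.622, 0.783, 0.0]
ft_force: [1.3, -0.4, -0.0]
opening: 85.4
grasp_force: 0.0
```

```bash
python3 m.py 4
```

```text
t 16.52 [527.5  61.1  78.2] riser xy -0.0 148.0 F [ 1.3 -0.4 -0. ] open 85.4
toolx [-0.227  0.974  0.   ] tooly [0.974 0.227 0.   ] z [-0.  0. -1.]
top org 118 [236.1 263.4] [ 5.4 26.5] (np.float64(-23.9), np.float64(210.4))
top pt organiser 0.71 (np.float64(-0.6), np.float64(186.4))
top pt lip 0.65 (np.float64(1.6), np.float64(249.1))
scene org 1232 [398.  216.7] [34.4 44.5] (np.float64(5.5), np.float64(196.8))
scene pt lip 0.9 (np.float64(0.3), np.float64(252.6))
```

View pics/scene4.png

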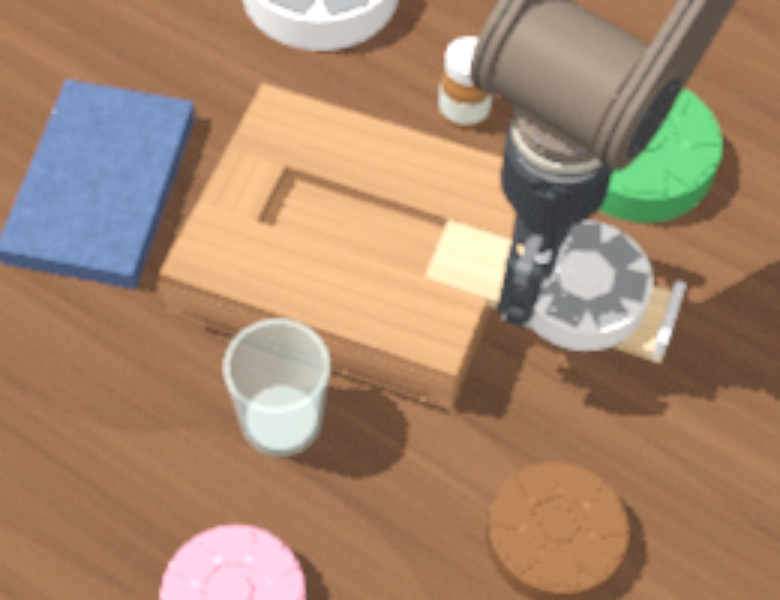

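The organiser is on the leaf, clear of the deck (crop (590,275), centre y≈186). I back straight off, rise, and check from clear.

>>> play_rows(
  moves=[
    {"tx": -0.1, "ty": 0, "tz": 0, "ax": 0, "ay": 0, "az": 0, "hand": 0},
    {"tx": -0.3, "ty": 0, "tz": 0, "ax": 0, "ay": 0, "az": 0, "hand": 0},
    {"tx": -0.5, "ty": 0, "tz": 0, "ax": 0, "ay": 0, "az": 0, "hand": 0},
    {"tx": -0.5, "ty": 0, "tz": -0.3, "ax": 0, "ay": 0, "az": 0, "hand": 0},
    {"tx": -0.6, "ty": 0, "tz": -0.6, "ax": 0, "ay": 0, "az": 0, "hand": 0},
    {"tx": -0.7, "ty": 0, "tz": -0.6, "ax": 0, "ay": 0, "az": 0, "hand": 0},
    {"tx": -0.7, "ty": 0, "tz": -0.6, "ax": 0, "ay": 0, "az": 0, "hand": 0},
    {"tx": -0.7, "ty": 0, "tz": -0.6, "ax": 0, "ay": 0, "az": 0, "hand": 0},
    {"tx": -0.7, "ty": 0, "tz": 0, "ax": 0, "ay": 0, "az": 0, "hand": 0},
    {"tx": 0, "ty": 0, "tz": 0, "ax": 0, "ay": 0, "az": 0, "hand": 0},
    {"tx": 0, "ty": 0, "tz": 0, "ax": 0, "ay": 0, "az": 0, "hand": 0},
  ],
)

```text
time_s: 18.3
ee_pos: [592.2, -219.7, 239.2]
eef_rot: [-0.001, 0.622, 0.783, -0.0]
ft_force: [1.0, -0.3, -0.2]
opening: 85.5
grasp_force: 0.0
```

```bash
python3 m.py 5
```

```text
t 18.3 [ 592.2 -219.7  239.2] riser xy -0.5 -140.3 F [ 1.  -0.3 -0.2] open 85.5
toolx [-0.226  0.974  0.001] tooly [ 0.974  0.226 -0.001] z [-0.002  0.001 -1.   ]
top org 2182 [245.5 248. ] [50.5 53.3] (np.float64(0.5), np.float64(186.0))
top pt organiser 0.63 (np.float64(7.3), np.float64(184.2))
scene org 1595 [394.3 215. ] [43.2 45.6] (np.float64(4.3), np.float64(187.6))
scene pt organiser 0.73 (np.float64(-5.2), np.float64(189.9))
scene pt lip 0.91 (np.float64(-4.3), np.float64(250.9))
```

View pics/top5.png

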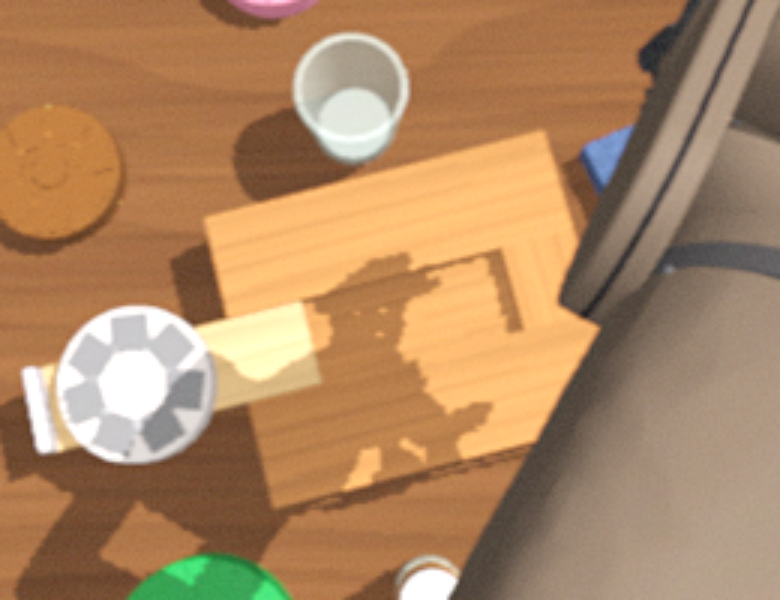

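The organiser lies flat at crop (135,385), on the leaf's centre line and clear of the deck, and the bystanders in view are untouched.

```bash
python3 -c "
from cell import bot
print(bot.sign_off())"
```

```text
the job is handed in; nothing more can be done
None
```

The leaf is fully out against its stop and the organiser lies flat and centred on it, clear of the deck, by my camera measurements; I saw no bystander disturbed, and the job is handed in at about 18 s (the hand-in gave no verdict).

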